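# Valve to the top: turn a trolley wheel by its spokes

## Task

The shop's delivery-trolley wheel leans back on a repair stand on the counter, ready for its tyre to be pumped. Push its red spokes round with the fingertips, one spoke after another as needed, until the valve with the blue cap points straight up, at the very top of the wheel like a clock hand at twelve, and leave it standing still there. The tyre has just been glued, so do not push on the black tyre or on the valve, do not shift, tip or lift the stand, and leave the things around it where they are.

Things in the scene. Friction and masses are not known exactly. Their poses are not given: they have to be found in the camera images.
- stand: Loose, heavy (about 6 kg) stand. Origin: centre of its underside; x points from the wheel's open face towards the panel behind it (so roughly towards the robot), z up. Steel base plate 340 (x) by 320 (y) by 12 mm, with a plywood panel (300 by 310 mm) behind the wheel. The wheel leans back: its plane rises at 40 degrees to the counter towards stand +x, its open face up and away from the robot; hub centre at x = y = 0, z = 162 mm.
- clamp (a point): Front of the steel disc (36 mm across) on the axle, 50 mm before the hub centre. From it three fixed 12 mm rods run out in front of the wheel to 146 mm from the axle, then back to the panel: one straight down the slope, the others 60 degrees either side of the top. Rod centres lie 45 mm before the hub centre, 25 mm before the spokes' fronts. Fingers cannot sweep through a rod.
- wheel (a joint): Turn of the wheel (270 mm across) in rad: 0 = valve at the top, straight up the slope, growing clockwise for a viewer of the open face (from the top towards the stand's -y); whole turns count as the same. No end stops. Friction of 0.12 N m (2 N at mid-spoke) stops it as soon as it is not pushed.
- hub (a point): Centre of the wheel, on the axle. Its axes turn with the wheel: x along the axle from the open face to the panel, 50 degrees downwards; z towards the valve. Hub of 24 mm radius from x = -26 to +16 mm; red rim from 106 to 113 mm radius, x = -14 to +14 mm. The panel behind the wheel begins at x = +45 mm.
- spoke (a point): Middle of the spoke next to the valve clockwise, 62 mm from the axle. Five straight radial red spokes, 14 mm wide, run from hub to rim 72 degrees apart, at 36, 108, 180, 252 and 324 degrees clockwise from the valve (seen on the open face). Along the axle they fill x = -20 to -2 mm from the hub centre, 4 mm proud of the tyre's front; between them it is open down to the panel.
- tyre: Black tyre around the rim, 113 to 135 mm radius, 32 mm wide (x = -16 to +16 mm). Origin at the hub centre. Must not be pushed (2 N at most).
- valve: Valve: brass stem with blue cap inside the rim, 13 mm thick, lying radially from the rim at 106 mm radius inwards to 84 mm radius, in the middle of the wheel's width (x = -7 to +7 mm). Origin on the stem 98 mm from the hub centre; its z axis points outwards from the hub, straight up the slope when the valve is at the top. Must not be pushed.
- dust_cap: Loose black cap, 18 mm across, 16 mm tall, standing on the stand's base plate below the open face; origin at its underside centre. Leave alone.
- spoke_key: Loose steel key, 20 by 60 by 10 mm, lying on the stand's base plate below the open face; origin at its underside centre. Leave alone.
- jar_a: Herb jar, glass with steel lid, 84 mm across, 152 mm tall, beside the stand; origin at its underside centre. Leave alone.
- jar_b: Herb jar like jar_a. Leave alone.
- jar_c: Herb jar like jar_a. Leave alone.
- wrench: Steel wrench lying on the counter on the right. Leave alone.
- tin: Tin, 60 mm across, 90 mm tall, on the left; origin at its underside centre. Leave alone.

How it is judged:
By the outcome, as a careful person would: the job done as asked, in the order asked, and still so for the second after the job is handed in, with the robot touching nothing.
It also fails if it takes over 72 s, if anything falls off the work surface, if the arm or the gripper's body presses on something with over 40 N, if the wrist force passes 120 N, or if a joint passes its speed limit or range.

## Robot

A 7-joint arm with a two-finger parallel gripper is mounted at the origin on the work surface. World frame = base frame: x ahead of the robot, y to its left, z up, the work surface at z = 0. Lengths are in m, angles in rad, forces in N, time in s.
With the tool pointing down it reaches from about 0.4 to 0.85 m from the base axis. Payload 10.4 kg.
Tool frame: the origin (TCP) lies on the centre line of the jaws, within the pads' length; the fingertips stand r.tip_extent ahead of it and the grasp point (between the pads) lies 3 mm ahead of it (r.tip_extent is the distance from the TCP to the fingertips, in m); z points along the fingers, y is the direction in which the jaws open and shut (so a half turn about z gives the same grasp; the last joint's range is limited). The gripper opens to 87 mm and grips with 3 to 60 N. Pads are 19 mm wide; open, the fingers measure 117 mm over their backs; the gripper's body (75 mm by 190 mm) begins 51 mm behind the grasp point.
Start: joints at [-1.306, 0.332, -0.065, 1.46, 0.022, 1.35, -0.088], TCP at [0.177, 0.599, 0.245] pointing down, gripper open.
Joint ranges: [-2.6, 2.6], [-0.5, 2.12], [-1.47, 1.34], [0.16, 2.42], [-1.27, 4.41], [0.06, 2.06], [-2.6, 2.6]. Speed limits (rad/s): [2.22, 2.22, 2.79, 2.79, 3.14, 3.14, 3.14].

## Interface

Orientations are given as a unit quaternion [x, y, z, w].
In Python, from bench import r gives the robot as it stands. The module is installed in compiled form; this text tells all that it offers.
- The arm moves only by the shell command python3 -m jog 'ROWS' [FORCE]. ROWS is JSON, a list of rows, each a list of 5 numbers: the shift along the tool's x, y, z in cm, then the turn about the tool's z in rad, then the closure, from 0 (fully open) to 1 (shut). A call has exactly 10 rows; each row shifts and turns the pose as measured when the row begins, along the tool's axes as they then stand; what a row does not reach is not made up. A row lasts 1/10 s, in which the tool goes at most 50 mm and 8.59 degrees, less where a joint would pass 70% of its speed; a pose out of reach is approached as far as the arm can. A call with a gripper value outside its range is refused whole. The fingers move at their own pace and stop on an object; FORCE is the grip in N (left out, the last holds). Time passes only in rows, so rows that do not move let the fingers close, or fill a call up. It gives the time, the measured TCP pose, the force and the opening at its end, in the units of the state.
- r.read_state(): the state, without advancing time (a new reading comes with each control period).
- r.camera(name): name is "side" or "top"; returns a dict with "pixels" (384x512x3 uint8, red, green, blue), "fx", "fy", "cx", "cy" (pixels), "camera_from_world" (4x4, takes a point from world to camera coordinates). Camera axes: x right, y up, looking along -z (the intrinsics and any distortion apply to the point x, -y, -z); pixel columns grow to the right and rows downward; lengths in m; the calibration is good to about 2 mm. A picture is of the moment at which its call begins. There is no depth.
- r.close_job(): hands the job in, once; it reports no verdict.
The state is a dict: "time": time; "joint_positions": joint angles; "joint_vel": joint speeds; "joint_torque": joint torques, N m; "ee_pos": TCP position; "eef_rot": TCP orientation; "ft_force": force on the tool from outside, world axes, zero at the start; "torque": the same for the moment, N m; "width": finger opening in m.
Only numpy, scipy, OpenCV 4.12 (cv2) and the standard library are available. Lean on these libraries where they do the work, as an engineer would, in place of code of your own. Each camera call takes 0.05 s, during which the arm holds its last target. There are 200 camera calls.

## Working session

There is one attempt and no reset: what is moved stays moved. The work goes in short steps, Python scripts to look and compute and a shell command to move; the robot and the scene stay as the last step left them, time stands still between calls to the robot, and variables do not carry over. Pictures are saved under pics/ and viewed, about 8 in all and at most 12, crops included, and the job is handed in when it is done.

```bash
mkdir -p pics
python3 - <<'E'
from bench import r
import cv2,numpy as np
np.set_printoptions(precision=4,suppress=True)
s=r.read_state()
for k in s: print(k,np.array(s[k]))
print(r.tip_extent)
for n in("side","top"):
    c=r.camera(n); cv2.imwrite(f"pics/{n}0.png",cv2.resize(c["pixels"][:,:,::-1],(800,600),interpolation=cv2.INTER_CUBIC))
    print(n,{k:c[k] for k in c if k!="pixels"})
E
```

```text
time 0.0
joint_positions [-1.3056  0.3329 -0.0647  1.461   0.0216  1.3499 -0.0885]
joint_vel [-0.0001 -0.0005 -0.0014  0.0001  0.0003  0.0013 -0.0004]
joint_torque [  0.0005 -62.3271   0.0248 -38.9889  -0.0613   0.0398   0.0001]
ee_pos [0.1773 0.5989 0.2437]
eef_rot [ 0.1434  0.9897 -0.0007 -0.0001]
ft_force [-0.0226 -0.477  -1.0139]
torque [-0.0487  0.0243 -0.0196]
width 0.0866795467980159
0.022
side {'fx': 386.3111908514128, 'fy': 386.3111908514128, 'cx': 252.76070342229946, 'cy': 193.70963337987584, 'camera_from_world': array([[-0.9941, -0.1079,  0.0114,  0.6121],
       [ 0.091 , -0.7724,  0.6286, -0.1457],
       [-0.059 ,  0.626 ,  0.7776, -1.3522],
       [ 0.    ,  0.    ,  0.    ,  1.    ]])}
top {'fx': 440.9904086964552, 'fy': 440.9904086964552, 'cx': 255.03173953291883, 'cy': 196.41396020742127, 'camera_from_world': array([[-0.0209, -0.9998,  0.0048,  0.0117],
       [ 0.9742, -0.0193,  0.2246, -0.6415],
       [-0.2245,  0.0093,  0.9744, -1.3453],
       [ 0.    ,  0.    ,  0.    ,  1.    ]])}
```

View pics/side0.png

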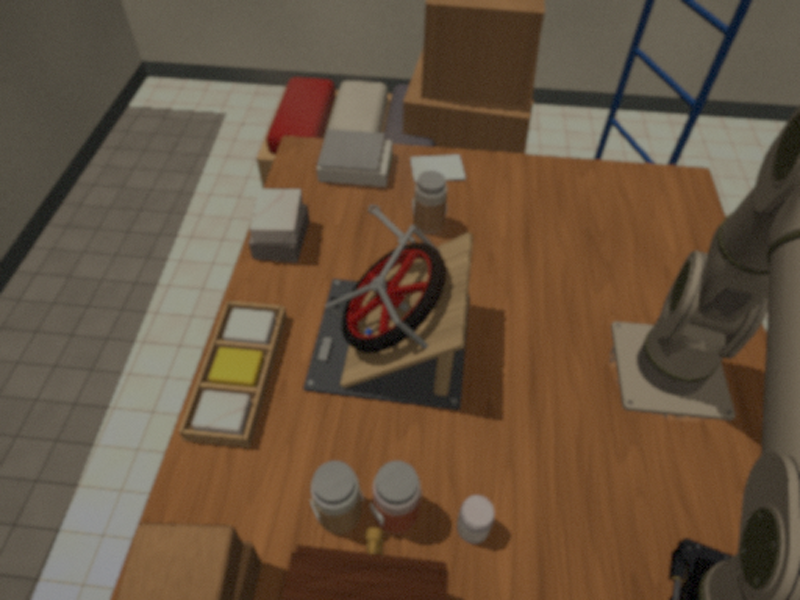

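View pics/top0.png

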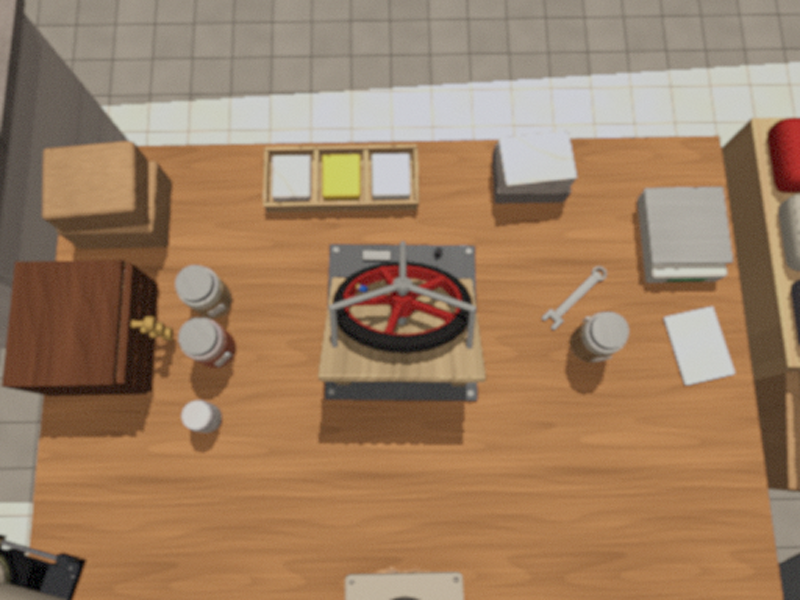

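Side view: wheel on the stand near (390,295), clamp at about (378,286). Top view: plate corners near (330,245), (477,245), (478,400) and (326,400), clamp at (402,286), blue cap at (362,288). I'll fit the pose and overlay the model.

```bash
cat > h.py <<'E'
import numpy as np,cv2
from bench import r
from scipy.optimize import least_squares
np.set_printoptions(precision=4,suppress=True)
c5,s5=np.cos(np.radians(50)),np.sin(np.radians(50))
AX=np.array([c5,0,-s5]); UP=np.array([s5,0,c5]); RT=np.array([0,-1.,0])  # stand frame: axle, up-slope, clockwise side
def W(p,S):  # stand->world, S=(x,y,yaw)
    p=np.atleast_2d(p); c,s=np.cos(S[2]),np.sin(S[2])
    return p@np.array([[c,-s,0],[s,c,0],[0,0,1]]).T+[S[0],S[1],0]
def wh(a,rad,x): # point on wheel in stand frame, a clockwise from top
    return np.array([0,0,.162])+x*AX+rad*(np.cos(a)*UP+np.sin(a)*RT)
def proj(c,p):
    q=np.c_[np.atleast_2d(p),np.ones(len(np.atleast_2d(p)))]@c["camera_from_world"].T
    return np.c_[c["cx"]-c["fx"]*q[:,0]/q[:,2],c["cy"]+c["fy"]*q[:,1]/q[:,2]]
def blue(c,S):
    im=c["pixels"].astype(int); m=(im[...,2]-np.maximum(im[...,0],im[...,1])>30)
    u=proj(c,W(wh(0,0,0),S))[0]; yy,xx=np.nonzero(m); k=np.hypot(xx-u[0],yy-u[1])<55
    return np.array([xx[k].mean(),yy[k].mean()]) if k.any() else None, k.sum()
def valve(cams,S,rad=.088):
    a=np.linspace(-np.pi,np.pi,1441); P=W(np.array([wh(t,rad,-.004) for t in a]),S); e=[]
    for c in cams:
        b,n=blue(c,S)
        if b is None: print("no blue");continue
        d=np.hypot(*(proj(c,P)-b).T); i=d.argmin(); print("valve deg",np.degrees(a[i]),"res px",d[i],"n",n); e.append(d**2)
    return a[sum(e).argmin()] if e else None
def overlay(c,S,th,fn,crop,sc):
    im=cv2.resize(c["pixels"][:,:,::-1],None,fx=sc,fy=sc,interpolation=cv2.INTER_CUBIC)
    def ln(P,col): cv2.polylines(im,[np.int32(np.round(sc*(proj(c,W(P,S))+.5)))],False,col,1)
    h=[(.17,.16),(.17,-.16),(-.17,-.16),(-.17,.16),(.17,.16)]
    ln([(x,y,.012) for x,y in h],(255,255,0))
    aa=np.linspace(0,2*np.pi,60)
    for R in(.106,.135): ln([wh(t,R,-.015) for t in aa],(0,255,255))
    ln([wh(t,.018,-.05) for t in aa],(255,255,0))
    for k in(np.pi,np.pi/3,-np.pi/3): ln([wh(k,.018,-.045),wh(k,.146,-.045)],(255,0,255))
    if th is not None:
        for k in range(5): ln([wh(th+np.radians(36+72*k),.024,-.02),wh(th+np.radians(36+72*k),.106,-.02)],(0,255,0))
        ln([wh(th,.084,0),wh(th,.106,0)],(255,255,255))
    x,y,w,hh=[int(v*sc) for v in crop]; cv2.imwrite(fn,im[y:y+hh,x:x+w])
E
python3 - <<'E'
from h import *
T=r.camera("top");D=r.camera("side")
k=512/800
cl=np.array([[330,245],[477,245],[478,400],[326,400],[402,286]])*k
P=np.array([(-.17,-.16,.012),(-.17,.16,.012),(.17,.16,.012),(.17,-.16,.012),wh(0,0,-.05)])
Ps=np.array([wh(0,0,-.05)]);cs=np.array([[378,286]])*k
f=lambda S:np.r_[(proj(T,W(P,S))-cl).ravel(),(proj(D,W(Ps,S))-cs).ravel()]
o=least_squares(f,[.6,0,np.pi]);print(o.x,o.fun)
S=o.x; np.save("S.npy",S)
th=valve([T,D],S);print(np.degrees(th))
overlay(T,S,th,"pics/o1.png",(190,135,140,130),5)
overlay(D,S,th,"pics/o2.png",(185,120,130,145),4)
E
```

```text
[ 0.6238 -0.0077  3.1171] [-0.7883  0.092  -1.5332  0.5468  0.0469  1.0038 -0.975   0.6101  0.2975
 -1.1335 -0.5881 -3.8187]
valve deg 121.0 res px 1.3863966970789152 n 16
valve deg 122.25000000000003 res px 2.3252575667101674 n 5
121.50000000000003
```

View pics/o1.png

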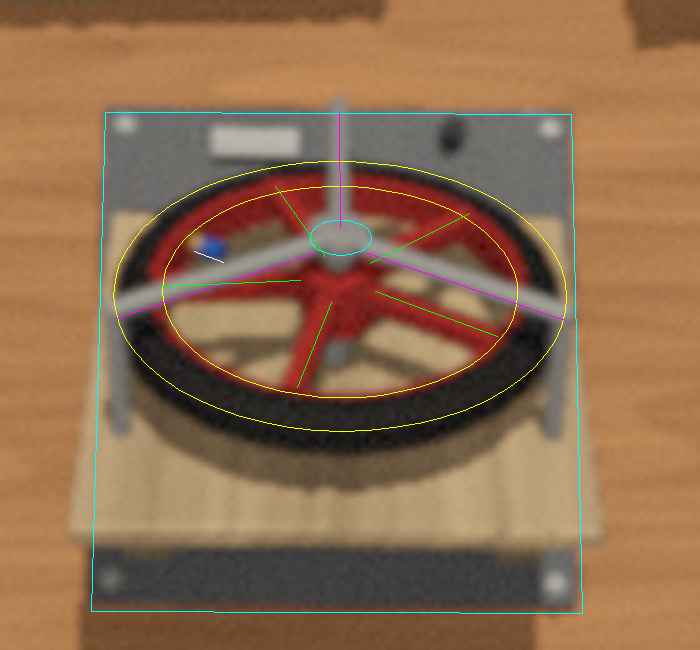

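View pics/o2.png

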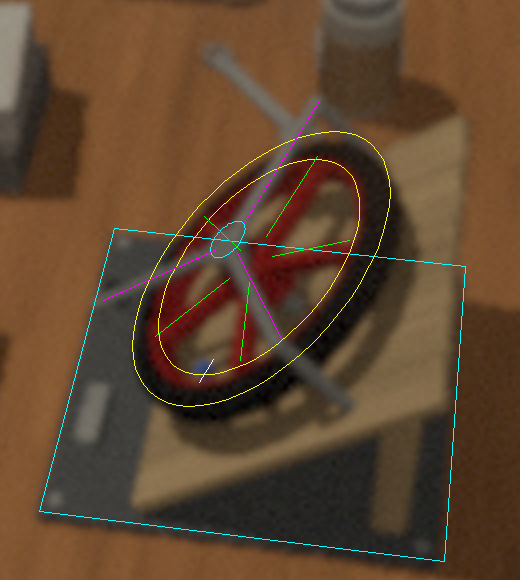

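The model fits the plate, but the wheel is off by a few mm. I'll refine the fit on the red and black areas automatically.

```bash
cat >> h.py <<'E'
from scipy.ndimage import map_coordinates
from scipy.optimize import minimize
def chan(c):
    im=cv2.GaussianBlur(c["pixels"],(0,0),.7).astype(float); R,G,B=im[...,0],im[...,1],im[...,2]
    return (R-np.maximum(G,B)*1.6)/60, im.max(2)/60
def score(c,ch,S,th,dz=0):
    def s(P,k): 
        q=proj(c,W(np.array(P)+[0,0,dz],S)); return map_coordinates(ch[k],[q[:,1],q[:,0]],order=1,mode='nearest').clip(-1,1.5)
    rr=np.linspace(.03,.102,13); A=[th+np.radians(36+72*k) for k in range(5)]
    sp=s([wh(a,q,-.02) for a in A for q in rr],0).mean()
    off=np.mean([s([wh(a+e*.014/q,q,-.02) for a in A for q in rr[3:]],0).mean() for e in(-1,1)])
    t=np.linspace(0,2*np.pi,72)
    rim=s([wh(a,.1095,-.014) for a in t],0).mean(); ty=s([wh(a,.124,-.016) for a in t],0).mean(); tb=s([wh(a,.124,-.016) for a in t],1).mean()
    return sp-off+rim-ty-.5*tb
def fit(cams,S0,th0,dz=False):
    ch=[chan(c) for c in cams]
    f=lambda p:-sum(score(c,h,p[:3],p[3],p[4] if dz else 0) for c,h in zip(cams,ch))
    n=5 if dz else 4; x0=np.r_[S0,th0,0][:n]; st=np.array([.008,.008,.05,.08,.008])[:n]
    return min((minimize(f,x0+st*v,method="Nelder-Mead",options=dict(initial_simplex=x0+st*v+np.vstack([np.zeros(n),np.diag(st)]),xatol=1e-4,fatol=1e-4)) for v in np.random.default_rng(0).uniform(-.7,.7,(6,n))),key=lambda o:o.fun)
E
python3 - <<'E'
from h import *
T=r.camera("top");D=r.camera("side");S=np.load("S.npy");th=np.radians(121.5)
for n,cs in(("top",[T]),("side",[D]),("both",[T,D])):
    o=fit(cs,S,th); print(n,o.x,np.degrees(o.x[3]),o.fun)
o2=fit([T,D],S,th,True); print("dz",o2.x,o2.fun)
S,th=o.x[:3],o.x[3]; np.save("S.npy",S)
valve([T,D],S)
a="pics/a.png";b="pics/b.png"
overlay(T,S,th,a,(190,135,140,130),3.5);overlay(D,S,th,b,(185,135,80,114),4)
A=cv2.imread(a);B=cv2.imread(b);cv2.imwrite("pics/o3.png",np.hstack([A,cv2.copyMakeBorder(B,0,max(0,A.shape[0]-B.shape[0]),0,0,0)[:A.shape[0]]]));print(A.shape,B.shape)
E
```

```text
top [ 0.625  -0.0059  3.0964  2.1165] 121.26403075577898 -1.3083516023790707
side [0.6231 0.0003 3.1146 2.1348] 122.31259928586795 -0.7143028131157867
both [ 0.6237 -0.0043  3.1282  2.141 ] 122.67268432500681 -1.7840141106586682
dz [ 0.6255 -0.006   3.1252  2.1303 -0.0076] -1.9695077838358737
valve deg 124.00000000000003 res px 0.7800198488085406 n 16
valve deg 123.5 res px 1.414825787206742 n 5
(455, 490, 3) (456, 320, 3)
```

View pics/o3.png

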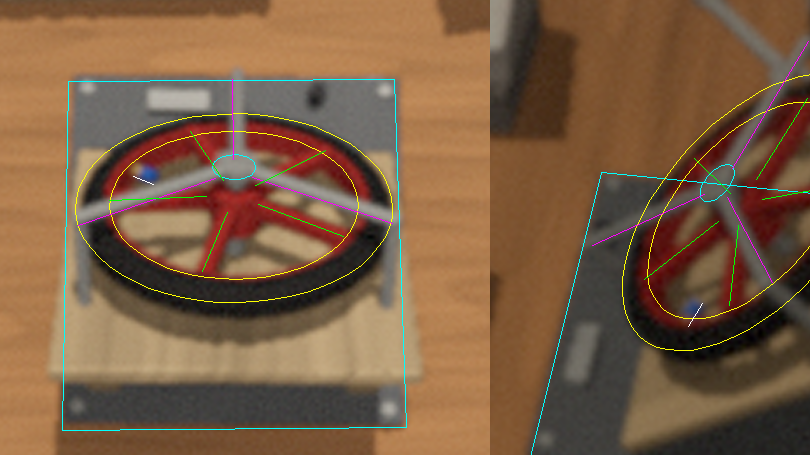

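Top view: the rim and spokes match within about 1 px. Side view: the model sits 1.5–2 px up and to the left, which is within calibration error. The valve is at about 122–124° clockwise, so I need about −122°: two counter-clockwise pushes in the top sector between the rods (±60°), first the spoke at 14°, then the spoke at 12°. Next I'll work out the finger path.

```bash
cat >> h.py <<'E'
Sb=np.array([.6245,-.005,3.126])
CLK=np.array([[sx*.0095,sy*.015] for sx in(-1,1) for sy in(-1,1)])
def tip_for(phi,rho,xb=-.004,gap=0):
    """tip-bottom centre (stand frame) of the closed finger block touching clockwise side of spoke at phi"""
    d=np.cos(phi)*UP+np.sin(phi)*RT; n=-np.sin(phi)*UP+np.cos(phi)*RT
    m=[]
    for cx,cy in CLK:
        for h in np.linspace(0,.03,16):
            o=np.array([cx,cy,h]); x=xb+o@AX
            if -.021<=x<=-.001: m.append(o@n)
    return np.array([0,0,.162])+xb*AX+rho*d+(.007-min(m)+gap)*n
def tcp_for(*a,**k): return W(tip_for(*a,**k),Sb)[0]+[0,0,.022]
E
python3 - <<'E'
from h import *
for p in (14,0,-15,-30,-36,-45,-58): print(p,tcp_for(np.radians(p),.055), "gap12",tcp_for(np.radians(p),.055,gap=.012))
E
python3 -m jog '[[0,0,-4,-0.15,1],[0,0,-4,-0.14,1],[0,0,-3,0,1],[0,0,0,0,1],[0,0,0,0,1],[0,0,0,0,1],[0,0,0,0,1],[0,0,0,0,1],[0,0,0,0,1],[0,0,0,0,1]]' 20; python3 -c "
from bench import r
from scipy.spatial.transform import Rotation as R
print(R.from_quat(r.read_state()['eef_rot']).as_matrix())"
```

```text
14 [0.592 0.036 0.217] gap12 [0.5944 0.0476 0.2152]
0 [0.5853 0.0176 0.2224] gap12 [0.5855 0.0296 0.2224]
-15 [0.5819 0.004  0.2251] gap12 [0.5797 0.0156 0.2271]
-30 [ 0.5814 -0.0114  0.2253] gap12 [ 0.577  -0.0009  0.2291]
-36 [ 0.5822 -0.0177  0.2245] gap12 [ 0.577  -0.0079  0.229 ]
-45 [ 0.5846 -0.0272  0.2224] gap12 [ 0.5782 -0.0186  0.2279]
-58 [ 0.5905 -0.0399  0.2173] gap12 [ 0.5828 -0.0334  0.2239]
time: 1.3
ee_pos: [0.1769, 0.5974, 0.3524]
eef_rot: [-0.007, 1.0, -0.005, -0.001]
ft_force: [-0.8, 0.5, 0.5]
width: 0.0149
[[-0.9999118  -0.01309719 -0.00220208]
 [-0.01307564  0.99986908 -0.00953143]
 [ 0.00232663 -0.00950179 -0.99995215]]
```

```bash
python3 -m jog '[[-2.8,-3.6,0,0,1],[-2.8,-3.6,0,0,1],[-2.8,-3.6,0,0,1],[-2.8,-3.6,0,0,1],[-2.8,-3.6,0,0,1],[-2.8,-3.6,0,0,1],[-2.8,-3.6,0,0,1],[-2.8,-3.6,0,0,1],[-2.8,-3.6,0,0,1],[-2.8,-3.6,0,0,1]]'
```

```text
time: 2.3
ee_pos: [0.4668, 0.2329, 0.3519]
eef_rot: [-0.013, 1.0, -0.005, -0.003]
ft_force: [0.6, 1.2, 0.0]
width: 0.0009
```

```bash
python3 -m jog '[[-2,-3,0,0.026,1],[-2,-3,0,0,1],[-2,-3,0,0,1],[-2,-3,0,0,1],[-2,-3,0,0,1],[-2,-3,0,0,1],[0,0,0,0,1],[0,0,1,0,1],[0,0,1,0,1],[0,0,0,0,1]]'
python3 - <<'E'
from h import *
s=r.read_state();p=np.array(s["ee_pos"]);print(p,np.array(s["ft_force"]))
T=r.camera("top");D=r.camera("side")
for c in(T,D): print("tip px",proj(c,[p-[0,0,.022]]))
out=[]
for c,cr in((T,(190,130,150,150)),(D,(170,95,150,150))):
    im=cv2.resize(c["pixels"][:,:,::-1],None,fx=2.6,fy=2.6,interpolation=cv2.INTER_CUBIC)
    for sx,sy in CLK: 
        q=proj(c,[p+[sx,sy,-.022]])[0]; cv2.circle(im,tuple(np.int32(2.6*(q+.5))),1,(0,255,0),-1)
    x,y,w,h=[int(2.6*v) for v in cr]; out.append(im[y:y+h,x:x+w])
cv2.imwrite("pics/p1.png",np.hstack(out))
E
```

```text
time: 3.3
ee_pos: [0.5926, 0.0381, 0.3303]
eef_rot: [0.005, 1.0, -0.006, -0.003]
ft_force: [-0.7, 0.1, 0.0]
width: 0.0004
[0.5926 0.0381 0.3303] [-0.6908  0.0636  0.0411]
tip px [[241.0594 194.7708]]
tip px [[260.4683 168.7344]]
```

View pics/p1.png

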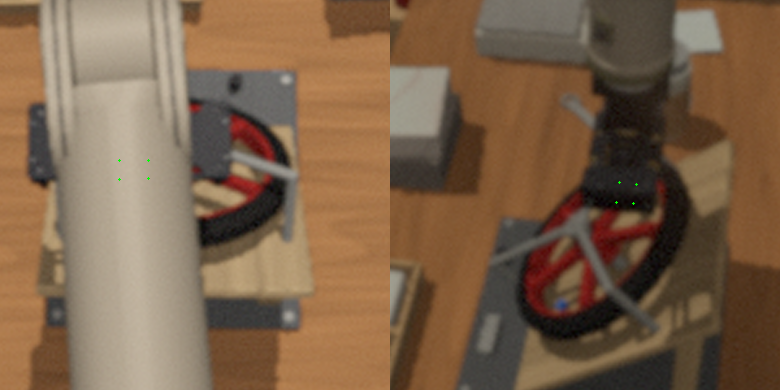

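The arm hides the wheel in the top view. The side view shows the valve at (560,305) and the gripper hovering over the top sector. I'll go down into the gap next to the 14° spoke.

```bash
python3 -m jog '[[0,1.4,0,0,1],[0,0,2,0,1],[0,0,2,0,1],[0,0,2,0,1],[0,0,2,0,1],[0,0,1,0,1],[0,0,1,0,1],[0,0,1,0,1],[0,0,0,0,1],[0,0,0,0,1]]'
```

```text
time: 4.4
ee_pos: [0.594, 0.0648, 0.222]
eef_rot: [-0.001, 1.0, -0.003, 0.002]
ft_force: [-0.0, -1.2, 0.2]
width: 0.0005
```

```bash
python3 -m jog '[[0,0,0.4,0,1],[0,-0.8,0,0,1],[0,-0.8,0,0,1],[0,-0.8,0,0,1],[0.2,-0.6,-0.1,0,1],[0.2,-0.6,-0.1,0,1],[0.2,-0.6,-0.1,0,1],[0.2,-0.6,-0.1,0,1],[0,0,0,0,1],[0,0,0,0,1]]'
python3 - <<'E'
from h import *
D=r.camera("side");valve([D],Sb)
E
```

```text
time: 5.4
ee_pos: [0.5865, 0.0114, 0.2248]
eef_rot: [0.0, 1.0, -0.002, 0.004]
ft_force: [0.2, -0.1, -0.8]
width: 0.0005
valve deg 108.0 res px 0.7931061946753549 n 5
```

```bash
python3 -m jog '[[0.2,-0.6,0,0,1],[0.2,-0.6,0,0,1],[0,-0.6,0,0,1],[0,-0.6,0,0,1],[-0.1,-0.6,0.1,0,1],[-0.2,-0.6,0.1,0,1],[-0.2,-0.5,0.2,0,1],[-0.2,-0.4,0.2,0,1],[0,0,0,0,1],[0,0,0,0,1]]'
python3 - <<'E'
from h import *
D=r.camera("side");valve([D],Sb)
E
```

```text
time: 6.45
ee_pos: [0.5897, -0.0366, 0.2178]
eef_rot: [-0.001, 1.0, -0.002, 0.004]
ft_force: [-0.0, 0.1, 0.7]
width: 0.0005
no blue
```

```bash
python3 -m jog '[[0,0.4,0,0,1],[0,0.4,-2,0,1],[0,0,-3,0,1],[0,0,-3,0,1],[1,0,-1,0,1],[4,0,0,0,1],[4,0,0,0,1],[4,0,0,0,1],[3,0,0,0,1],[0,0,0,0,1]]'
python3 - <<'E'
from h import *
T=r.camera("top");D=r.camera("side");valve([T,D],Sb)
for c,f,cr in((T,"a",(190,135,140,130)),(D,"b",(200,130,90,130))): overlay(c,Sb,None,f"pics/{f}.png",cr,3.4)
cv2.imwrite("pics/q1.png",np.hstack([cv2.imread("pics/a.png"),cv2.imread("pics/b.png")]))
E
```

```text
time: 7.5
ee_pos: [0.421, -0.0262, 0.3066]
eef_rot: [-0.002, 1.0, -0.004, 0.002]
ft_force: [0.8, 0.3, 0.4]
width: -0.0
valve deg 58.50000000000003 res px 0.6893849502978747 n 14
no blue
```

View pics/q1.png

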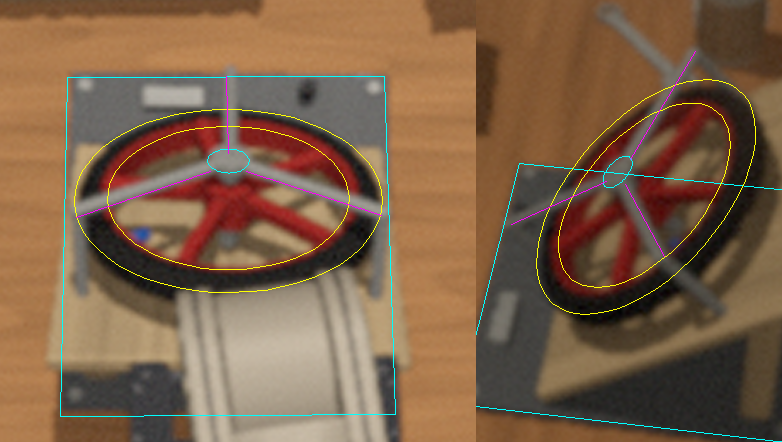

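Stand is unmoved. The valve is now at about 58° (cap at (142,234) in the top crop) and the next spoke is at about 22°. I'll plan the second entry, keeping clear of the valve.

Run:
```python
from h import *
T=r.camera("top");D=r.camera("side")
for n,cs in(("top",[T]),("side",[D])):
    o=fit(cs,Sb,np.radians(58.5)); print(n,o.x,np.degrees(o.x[3]),o.fun)
for rho in(.04,.05):
  for p,g in((22,.007),(22,0),(10,0),(0,0),(-10,0),(-20,0),(-30,0),(-36,0)):
    t=tip_for(np.radians(p),rho,gap=g); 
    print(rho,p,g,W(t,Sb)[0]+[0,0,.022],end=" ")
    # clearance to valve: valve segment pts vs block pts in tip region
    v=np.array([wh(np.radians(p+36),R,x) for R in np.linspace(.084,.106,8) for x in(-.007,0,.007)])-t
    d=np.linalg.norm(np.c_[np.maximum(abs(v[:,0])-.0095,0),np.maximum(abs(v[:,1])-.015,0),np.maximum(-v[:,2],0)],axis=1).min()
    print("valve clr mm",(d-.0065)*1e3)
```

```text
top [ 0.6256 -0.0074  3.1103  1.0069] 57.69036224801963 -1.379160377881449
side [ 0.6232 -0.0003  3.1347  1.0196] 58.418814635321084 -0.7516583173160551
0.04 22 0.007 [0.6103 0.0453 0.2018] valve clr mm 1.5054400473404417
0.04 22 0 [0.6082 0.0389 0.2035] valve clr mm 6.519220611401561
0.04 10 0 [0.6009 0.0283 0.2094] valve clr mm 7.633281047116822
0.04 0 0 [0.5968 0.0174 0.2128] valve clr mm 9.402214834830094
0.04 -10 0 [0.5941 0.0112 0.215 ] valve clr mm 8.003843925597772
0.04 -20 0 [0.5922 0.004  0.2164] valve clr mm 8.95361734323375
0.04 -30 0 [ 0.5915 -0.004   0.2169] valve clr mm 10.479841477609545
0.04 -36 0 [ 0.5917 -0.0091  0.2167] valve clr mm 11.087571401175369
0.05 22 0.007 [0.6033 0.0492 0.2077] valve clr mm -4.095340089213953
0.05 22 0 [0.6012 0.0427 0.2094] valve clr mm 2.3949468927535595
0.05 10 0 [0.5934 0.0302 0.2158] valve clr mm 4.258578268636528
0.05 0 0 [0.5891 0.0176 0.2192] valve clr mm 6.091015988410311
0.05 -10 0 [0.5865 0.0096 0.2213] valve clr mm 3.1311681072225963
0.05 -20 0 [0.585  0.0007 0.2225] valve clr mm 2.3153722226203186
0.05 -30 0 [ 0.5848 -0.0089  0.2225] valve clr mm 3.845701995920167
0.05 -36 0 [ 0.5854 -0.0148  0.2219] valve clr mm 4.890141671877909
```

The closed 30 mm finger block leaves too little room beside the valve. I'll turn the tool 90°, open the jaws and push with the finger nearest the robot only (15 mm × 19 mm). The other finger then hangs above the lower half.

```bash
cat >> h.py <<'E'
CLK=np.array([[sx*.0075,sy*.0095] for sx in(-1,1) for sy in(-1,1)])
HALF=(.0075,.0095)
E
python3 - <<'E'
from h import *
print(r.read_state()["joint_positions"])
for rho in(.045,.052):
  for p,g in((22,.012),(22,0),(10,0),(0,0),(-10,0),(-20,0),(-30,0),(-36,0)):
    t=tip_for(np.radians(p),rho,xb=-.002,gap=g)
    v=np.array([wh(np.radians(p+36),R,x) for R in np.linspace(.084,.106,8) for x in(-.007,0,.007)])-t
    d=np.linalg.norm(np.c_[np.maximum(abs(v[:,0])-HALF[0],0),np.maximum(abs(v[:,1])-HALF[1],0),np.maximum(-v[:,2],0)],axis=1).min()
    print(rho,p,g,"TCP",W(t,Sb)[0]+[.051,0,.022],"valve clr mm",(d-.0065)*1e3)
E
python3 -m jog '[[0,0,-2,0.15,0],[0,0,0,0.15,0],[0,0,0,0.15,0],[0,0,0,0.15,0],[0,0,0,0.15,0],[0,0,0,0.15,0],[0,0,0,0.15,0],[0,0,0,0.15,0],[0,0,0,0.15,0],[0,0,0,0.15,0]]'; python3 -c "
from bench import r
from scipy.spatial.transform import Rotation as R
print(R.from_quat(r.read_state()['eef_rot']).as_matrix().round(3))"
```

```text
[-0.4973 -0.1849  0.3902  1.8675  0.0802  1.4433  1.4514]
0.045 22 0.012 TCP [0.6563 0.0466 0.2034] valve clr mm 4.110746634676791
0.045 22 0 TCP [0.6527 0.0356 0.2063] valve clr mm 15.02830349532061
0.045 10 0 TCP [0.646  0.0237 0.2117] valve clr mm 16.39377367779572
0.045 0 0 TCP [0.6426 0.012  0.2145] valve clr mm 17.86335218338837
0.045 -10 0 TCP [0.6407 0.0048 0.216 ] valve clr mm 14.565613790811293
0.045 -20 0 TCP [ 0.6397 -0.003   0.2166] valve clr mm 12.135878885485594
0.045 -30 0 TCP [ 0.6399 -0.0113  0.2164] valve clr mm 11.088660102127331
0.045 -36 0 TCP [ 0.6406 -0.0163  0.2158] valve clr mm 11.266698899183144
0.052 22 0.012 TCP [0.6514 0.0493 0.2076] valve clr mm 1.279851086607776
0.052 22 0 TCP [0.6478 0.0383 0.2105] valve clr mm 12.406057341409225
0.052 10 0 TCP [0.6408 0.025  0.2161] valve clr mm 15.007439250693297
0.052 0 0 TCP [0.6372 0.0121 0.219 ] valve clr mm 16.922695126236302
0.052 -10 0 TCP [0.6354 0.0037 0.2204] valve clr mm 13.556170675732709
0.052 -20 0 TCP [ 0.6347 -0.0053  0.2209] valve clr mm 10.683981384878333
0.052 -30 0 TCP [ 0.6352 -0.0147  0.2203] valve clr mm 8.754916272854844
0.052 -36 0 TCP [ 0.6362 -0.0203  0.2194] valve clr mm 8.258969857240963
time: 8.7
ee_pos: [0.4328, -0.0254, 0.3224]
eef_rot: [0.683, 0.731, -0.008, 0.003]
ft_force: [-0.0, 0.7, -0.3]
width: 0.0722
[[-0.068  0.998 -0.006]
 [ 0.998  0.068 -0.017]
 [-0.016 -0.007 -1.   ]]
```

```bash
python3 -m jog '[[0.8,2.6,0,0.068,0],[0.8,2.6,0,0,0],[0.8,2.6,0,0,0],[0.8,2.6,0,0,0],[0.8,2.6,0,0,0],[0.8,2.6,0,0,0],[0.8,2.6,0,0,0],[0.6,2,0,0,0],[0,0.5,0,0,0],[0,0,0,0,0]]'
```

```text
time: 9.7
ee_pos: [0.6558, 0.0394, 0.3075]
eef_rot: [0.71, 0.704, -0.015, 0.002]
ft_force: [-0.7, -0.2, -0.2]
width: 0.0872
```

```bash
python3 -m jog '[[0,0,1,0,0],[0,0,2,0,0],[0,0,1,0,0],[0,0,0,0,0],[0,0,0,0,0],[0,0,0,0,0],[0,0,0,0,0],[0,0,0,0,0],[0,0,0,0,0],[0,0,0,0,0]]';  python3 -c "
from bench import r
from scipy.spatial.transform import Rotation as R
s=r.read_state();print(s['ee_pos'],R.from_quat(s['eef_rot']).as_matrix().round(3))"
```

```text
time: 10.7
ee_pos: [0.6536, 0.0365, 0.2681]
eef_rot: [0.711, 0.703, -0.014, 0.004]
ft_force: [-0.3, 0.4, 0.6]
width: 0.0874
[0.6535606  0.03651791 0.26807992] [[ 0.011  1.    -0.014]
 [ 1.    -0.011 -0.024]
 [-0.024 -0.014 -1.   ]]
```

```bash
python3 -m jog '[[0.5,0.2,0,0,0],[0,0,1,0,0],[0,0,1,0,0],[0,0,1,0,0],[0,0,1,0,0],[0,0,1,0,0],[0,0,0.6,0,0],[0,0,0.4,0,0],[0,0,0,0,0],[0,0,0,0,0]]'
python3 - <<'E'
from h import *
D=r.camera("side");valve([D],Sb)
im=cv2.resize(D["pixels"][110:240,180:320,::-1],None,fx=4,fy=4,interpolation=cv2.INTER_CUBIC);cv2.imwrite("pics/s2.png",im)
E
```

```text
time: 11.7
ee_pos: [0.6541, 0.0403, 0.2008]
eef_rot: [0.711, 0.703, -0.015, 0.003]
ft_force: [-0.2, -0.5, 0.0]
width: 0.0868
no blue
```

View pics/s2.png

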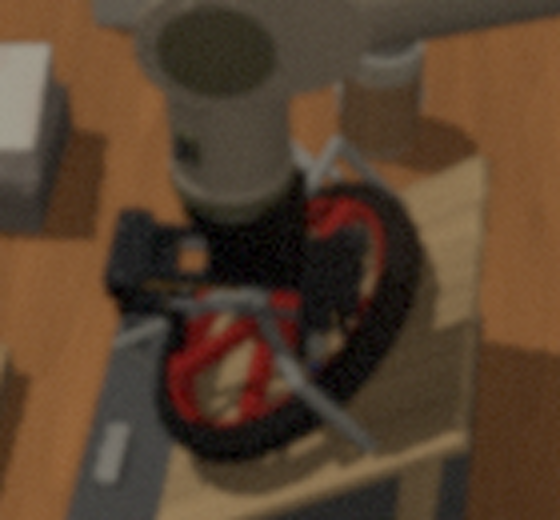

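The robot-side finger is in the gap with no contact force, and the second finger hangs in front of the clamp. I'll push most of the way.

```bash
python3 -m jog '[[-0.6,-0.3,-0.4,0,0],[-0.6,-0.3,-0.4,0,0],[-0.6,-0.3,-0.3,0,0],[-0.6,-0.2,-0.2,0,0],[-0.6,-0.1,-0.1,0,0],[-0.6,-0.1,0,0,0],[-0.6,0,0,0,0],[-0.5,0,0,0,0],[0,0,0,0,0],[0,0,0,0,0]]'
```

```text
time: 12.75
ee_pos: [0.6403, -0.01, 0.2192]
eef_rot: [0.711, 0.703, -0.013, 0.003]
ft_force: [-0.2, 0.6, -0.1]
width: 0.0864
```

```bash
python3 -m jog '[[0.2,0,0,0,0],[0,0,-3,0,0],[0,0,-4,0,0],[0,0,-3,0,0],[-1,-2,0,0,0],[-3,-4,0,0,0],[-3,-4,0,0,0],[-3,-4,0,0,0],[-2,-3,0,0,0],[0,-1,0,0,0]]'
python3 - <<'E'
from h import *
T=r.camera("top");D=r.camera("side")
for S in(Sb,np.array([.6256,-.0074,3.11])): valve([T,D],S)
for n,cs in(("top",[T]),("side",[D])):
    o=min((fit(cs,Sb,np.radians(a)) for a in(0,8,16)),key=lambda o:o.fun); print(n,o.x,np.degrees(o.x[3]),o.fun)
for c,f,cr in((T,"a",(190,135,140,130)),(D,"b",(200,130,90,130))): overlay(c,Sb,None,f"pics/{f}.png",cr,3.4)
cv2.imwrite("pics/q2.png",np.hstack([cv2.imread("pics/a.png"),cv2.imread("pics/b.png")]))
E
```

```text
time: 13.75
ee_pos: [0.4557, -0.1255, 0.327]
eef_rot: [0.71, 0.705, -0.015, 0.003]
ft_force: [0.5, 0.4, 0.7]
width: 0.0871
valve deg 10.749999999999993 res px 1.0061065008819987 n 5
no blue
valve deg 11.499999999999996 res px 0.4585855744422402 n 5
no blue
top [ 0.6254 -0.0065  3.117   0.2026] 11.609581658105954 -1.4897201083948728
side [ 0.6232 -0.0008  3.12    0.2095] 12.000879196209947 -0.860317151283003
```

View pics/q2.png

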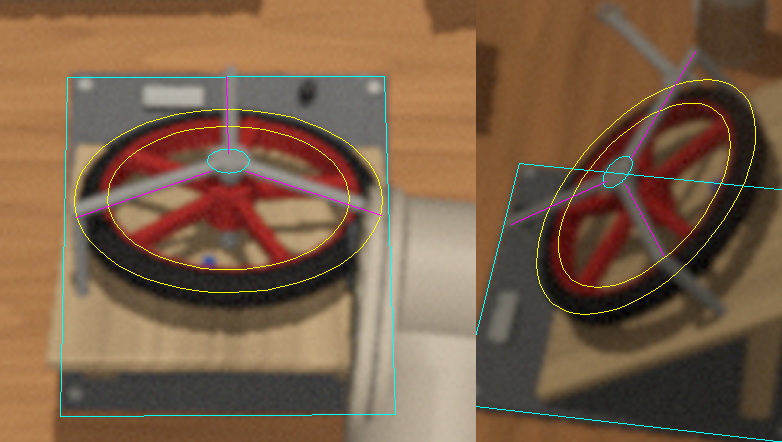

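The valve is at 11.7° (cap at (208,262) in the top crop, four estimates between 10.7° and 12.0°). It needs about 10.5 mm more push, so I'll re-enter the gap.

```bash
python3 -m jog '[[1.5,2.4,0,0,0],[1.5,2.4,0,0,0],[1.5,2.4,0,0,0],[1.5,2.4,0,0,0],[1.5,2.4,0,0,0],[1.5,2.4,0,0,0],[1.5,2.2,0,0,0],[1,1.5,0,0,0],[0.3,0.4,0,0,0],[0,0,0,0,0]]'; python3 -m jog '[[0,0,0,0,0],[0,0,0,0,0],[0,0,0,0,0],[0,0,0,0,0],[0,0,0,0,0],[0,0,0,0,0],[0,0,0,0,0],[0,0,0,0,0],[0,0,0,0,0],[0,0,0,0,0]]'
```

```text
time: 14.85
ee_pos: [0.6578, 0.0172, 0.3132]
eef_rot: [0.701, 0.713, -0.015, 0.001]
ft_force: [-0.3, 0.4, -0.9]
width: 0.0876
time: 15.85
ee_pos: [0.6564, 0.0149, 0.3148]
eef_rot: [0.702, 0.712, -0.015, 0.001]
ft_force: [-0.7, 0.2, -0.2]
width: 0.0872
```

```bash
python3 -m jog '[[-0.9,-0.8,0,0,0],[-0.7,-0.6,0,0,0],[-0.2,-0.1,0,0,0],[0,0,1,0,0],[0,0,1,0,0],[0,0,1,0,0],[0,0,1,0,0],[0,0,0,0,0],[0,0,0,0,0],[0,0,0,0,0]]'
```

```text
time: 16.85
ee_pos: [0.6387, -0.006, 0.2704]
eef_rot: [0.702, 0.712, -0.016, 0.001]
ft_force: [0.6, 0.9, 0.7]
width: 0.087
```

```bash
python3 -m jog '[[0.2,0.1,0,0,0],[0.1,0.1,0.8,0,0],[0,0,1,0,0],[0,0,1,0,0],[0,0,1,0,0],[0,0,0.8,0,0],[0,0,0.4,0,0],[0,0,0,0,0],[0,0,0,0,0],[0,0,0,0,0]]'
```

```text
time: 17.85
ee_pos: [0.6399, -0.0039, 0.2159]
eef_rot: [0.702, 0.712, -0.016, 0.001]
ft_force: [1.3, 0.0, -0.4]
width: 0.087
```

```bash
python3 -m jog '[[-0.3,0,-0.1,0,0],[-0.3,0,-0.1,0,0],[-0.3,0,0,0,0],[-0.25,0,0,0,0],[-0.2,0,0,0,0],[-0.1,0,0,0,0],[0,0,0,0,0],[0,0,0,0,0],[0,0,0,0,0],[0,0,0,0,0]]'
```

```text
time: 18.85
ee_pos: [0.6407, -0.0176, 0.2195]
eef_rot: [0.701, 0.713, -0.014, 0.0]
ft_force: [-0.0, 2.7, -0.6]
width: 0.0867
```

```bash
python3 -m jog '[[-0.15,0,0,0,0],[-0.1,0,0,0,0],[0,0,0,0,0],[0,0,0,0,0],[0,0,0,0,0],[0,0,0,0,0],[0,0,0,0,0],[0,0,0,0,0],[0,0,0,0,0],[0,0,0,0,0]]'
```

```text
time: 19.85
ee_pos: [0.6407, -0.0198, 0.2196]
eef_rot: [0.701, 0.713, -0.014, 0.0]
ft_force: [-0.3, 2.5, -0.3]
width: 0.0872
```

Retract and measure.

```bash
python3 -m jog '[[0.3,0,0,0,0],[0,0,-3,0,0],[0,0,-4,0,0],[0,0,-3,0,0],[-1,-2,0,0,0],[-3,-4,0,0,0],[-3,-4,0,0,0],[-3,-4,0,0,0],[-2,-3,0,0,0],[0,-1,0,0,0]]'
cat > m.py <<'E'
from h import *
T=r.camera("top");D=r.camera("side")
valve([T,D],np.array([.6256,-.0067,3.115]))
for n,cs in(("top",[T]),("side",[D]),("both",[T,D])):
    o=min((fit(cs,Sb,np.radians(a)) for a in(-5,0,5)),key=lambda o:o.fun); print(n,o.x,np.degrees(o.x[3]),o.fun)
E
python3 m.py
```

```text
time: 20.85
ee_pos: [0.4595, -0.1447, 0.3293]
eef_rot: [0.703, 0.711, -0.017, 0.003]
ft_force: [-0.1, 0.3, 1.0]
width: 0.0869
valve deg 1.2499999999999987 res px 0.8114063152899545 n 4
no blue
top [ 0.625  -0.0098  3.1384  0.0993] 5.68903666255018 -1.1854838343440113
side [ 0.6227 -0.0007  3.118   0.0231] 1.322981337710023 -0.750116700175923
both [ 0.6242 -0.0018  3.1251 -0.0186] -1.0670145772324247 -1.657455168193681
```

```bash
cat > m.py <<'E'
from h import *
T=r.camera("top");D=r.camera("side")
st,sd=np.array([.6254,-.0068,3.113]),np.array([.6231,-.0005,3.122])
valve([T,D],st)
a=np.radians(np.arange(-15,15.1,.5))
for c,S,n in((T,st,"top"),(D,sd,"side")):
    h=chan(c); f=[score(c,h,S,t) for t in a]; i=int(np.argmax(f)); w=np.array(f)-np.max(f)+.12; w=w.clip(0)
    print(n,"best",np.degrees(a[i]),"centroid",np.degrees((w*a).sum()/w.sum()),max(f))
import sys
im=T["pixels"][135:250,195:325,::-1]; cv2.imwrite(sys.argv[1],cv2.resize(im,None,fx=5.5,fy=5.2,interpolation=cv2.INTER_CUBIC))
# expected px of valve tip region at 0 / +-3 deg in crop
for t in(-3,0,3): print(t,(proj(T,W(wh(np.radians(t),.088,-.004),st))[0]-[195,135])*[5.5,5.2])
E
python3 m.py pics/q3.png
```

```text
valve deg 1.2499999999999987 res px 0.8783113535437701 n 4
no blue
top best 1.5000000000000002 centroid 2.041537295012676 1.0829673287191282
side best 1.5000000000000002 centroid 1.6147110054622191 0.7528737518674329
-3 [350.6934 402.3502]
0 [341.7955 402.4183]
3 [332.897  402.2084]
```

View pics/q3.png

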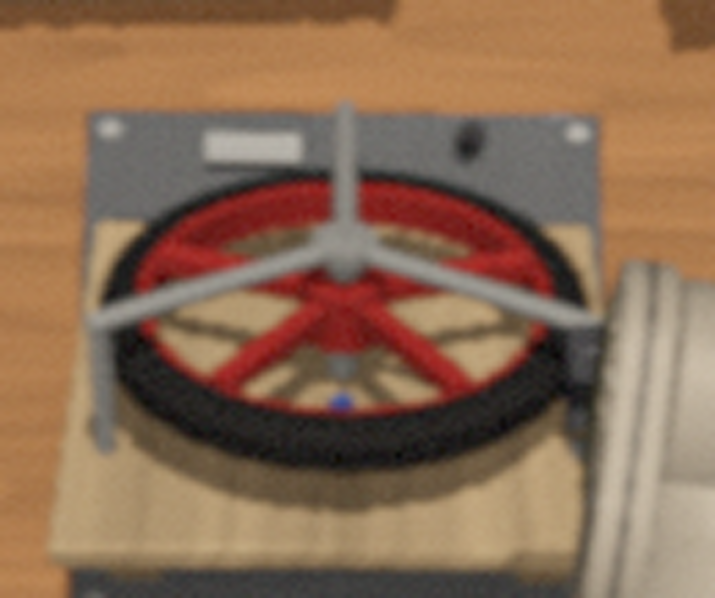

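All three estimates put the valve at about +1.5° (cap at (341,402), clear of everything). One small final nudge is cheap, about 1.4 mm.

```bash
python3 -m jog '[[1.5,2.2,0,0,0],[1.5,2.2,0,0,0],[1.5,2.2,0,0,0],[1.5,2.2,0,0,0],[1.5,2.2,0,0,0],[1.5,2.0,0,0,0],[1.2,1.6,0,0,0],[0.8,1,0,0,0],[0,0,0,0,0],[0,0,0,0,0]]'; python3 -m jog '[[0,0,0,0,0],[0,0,0,0,0],[0,0,0,0,0],[0,0,0,0,0],[0,0,0,0,0],[0,0,0,0,0],[0,0,0,0,0],[0,0,0,0,0],[0,0,0,0,0],[0,0,0,0,0]]'
```

```text
time: 22.05
ee_pos: [0.6314, -0.0067, 0.312]
eef_rot: [0.693, 0.721, -0.021, 0.0]
ft_force: [-0.0, -1.1, -0.1]
width: 0.0869
time: 23.05
ee_pos: [0.6304, -0.0087, 0.313]
eef_rot: [0.693, 0.72, -0.021, 0.001]
ft_force: [0.8, -0.5, 0.1]
width: 0.0871
```

```bash
python3 -m jog '[[0,0.6,0,0.024,0],[0,0.5,0,0,0],[0,0,1,0,0],[0,0,1,0,0],[0,0,1,0,0],[0,0,1,0,0],[0,0,0,0,0],[0,0,0,0,0],[0,0,0,0,0],[0,0,0,0,0]]'
```

```text
time: 24.05
ee_pos: [0.6407, -0.0096, 0.2678]
eef_rot: [0.703, 0.711, -0.022, 0.0]
ft_force: [0.2, -0.1, 0.1]
width: 0.0865
```

```bash
python3 -m jog '[[-0.2,0.1,0,0,0],[0,0,0.8,0,0],[0,0,1,0,0],[0,0,1,0,0],[0,0,0.9,0,0],[0,0,0.6,0,0],[0,0,0.2,0,0],[0,0,0,0,0],[0,0,0,0,0],[0,0,0,0,0]]'
```

```text
time: 25.05
ee_pos: [0.6403, -0.0134, 0.2189]
eef_rot: [0.703, 0.711, -0.022, 0.0]
ft_force: [-0.5, -0.3, 0.7]
width: 0.0873
```

```bash
python3 -m jog '[[-0.2,0,0,0,0],[-0.2,0,0,0,0],[-0.2,0,0,0,0],[-0.1,0,0,0,0],[-0.1,0,0,0,0],[0,0,0,0,0],[0,0,0,0,0],[0,0,0,0,0],[0,0,0,0,0],[0,0,0,0,0]]'
```

```text
time: 26.05
ee_pos: [0.6409, -0.0207, 0.2201]
eef_rot: [0.702, 0.712, -0.02, 0.0]
ft_force: [0.1, 1.3, -0.9]
width: 0.0869
```

```bash
python3 -m jog '[[-0.08,0,0,0,0],[0,0,0,0,0],[0,0,0,0,0],[0,0,0,0,0],[0,0,0,0,0],[0,0,0,0,0],[0,0,0,0,0],[0,0,0,0,0],[0,0,0,0,0],[0,0,0,0,0]]'; python3 -m jog '[[0.3,0,0,0,0],[0,0,-3,0,0],[0,0,-4,0,0],[0,0,-3,0,0],[-1,-2,0,0,0],[-3,-4,0,0,0],[-3,-4,0,0,0],[-3,-4,0,0,0],[-2,-3,0,0,0],[0,-1,0,0,0]]'; python3 -m jog '[[-2,0,-1,0,0],[-2,0,-1,0,0],[-2,0,0,0,0],[0,0,0,0,0],[0,0,0,0,0],[0,0,0,0,0],[0,0,0,0,0],[0,0,0,0,0],[0,0,0,0,0],[0,0,0,0,0]]'; python3 m.py pics/q4.png
```

```text
time: 27.05
ee_pos: [0.6409, -0.0211, 0.2201]
eef_rot: [0.702, 0.712, -0.02, -0.0]
ft_force: [-0.0, 0.9, -0.0]
width: 0.0872
time: 28.05
ee_pos: [0.4607, -0.1426, 0.332]
eef_rot: [0.703, 0.711, -0.022, 0.002]
ft_force: [1.1, 0.1, -0.1]
width: 0.0867
time: 29.05
ee_pos: [0.4622, -0.1997, 0.3554]
eef_rot: [0.701, 0.713, -0.021, 0.003]
ft_force: [0.4, 0.2, 0.7]
width: 0.0867
valve deg 0.2500000000000099 res px 0.636884794049423 n 4
no blue
top best 0.5 centroid 0.3697729589295461 1.0946282854787173
side best 0.5 centroid 0.5521850942202772 0.7533184483008335
-3 [350.6934 402.3502]
0 [341.7955 402.4183]
3 [332.897  402.2084]
```

View pics/q4.png

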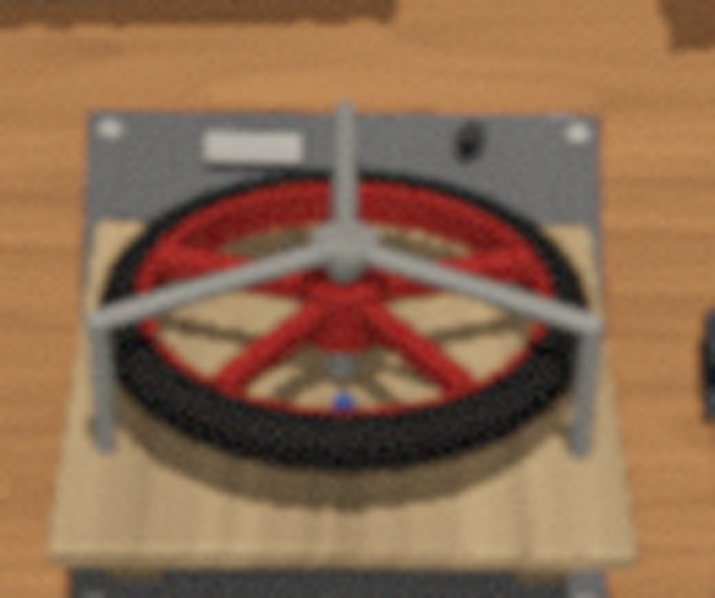

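The valve (blue cap at (343,402)) is straight up within about 0.5°. The stand and small parts haven't moved, and the arm is clear of everything.

```bash
python3 -c "
from bench import r
r.close_job()"
```

```text
the job is handed in; nothing more can be done
```

The valve now points straight up: my last three checks put it between +0.3° and +0.5° of the top. I handed the job in at about 29 s of the 72 s, with the arm clear of the wheel.

- **How it was turned:** I turned the wheel about 122° counter-clockwise, working between the upper rods. The first spoke was pushed with the closed fingertips. For the next spoke I turned the tool 90° and used a single open finger to stay clear of the valve. That second spoke took one long push and two small corrections.
- **What was left alone:** In the last picture the stand, spoke key and dust cap were where they started. The jars, tin and wrench were not measured, but the arm stayed clear of them. The wrist force I read at the end of each move was at most about 3 N. I aimed for several millimetres of clearance to the valve and saw no sign of touching it or the tyre.
- **Checks that disagreed:**
    - The two cameras placed the stand about 6 mm apart sideways.
    - One free-pose fit before the last push gave angles from −1° to +6°, so I relied on fits with the pose held fixed.
    - The blue cap was hidden from the side camera at the end. The side view therefore confirms the angle only through the spokes.

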